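# Press the glued gift cartons with the hand pump

### The job

Unscrew the pump's vent cap fully and run every carton from the bench along the rollers into the press bay, one behind the other, each lying with its long side across the rollers and wholly inside the bay mouth. Then give the pump lever at least three full strokes, all the way down and all the way up again each time, never working the lever while the vent cap is not fully open. Finish with the vent cap screwed fully shut, the lever up, all cartons still in the bay, and the glue pot, tape roll and brush left where they are.

Things in the scene. Friction and masses are not known exactly. Their poses are not given: they have to be found in the camera images.
- carton1: a closed gift carton of plain cardboard with a paper lid band and a grey ribbon round its middle, 60 (its x) x 90 (its y, the long side) x 60 mm (its z), about 0.2 kg, loose on the bench; origin at its centre. Two or three cartons are there; an absent one reads None from the start
- carton2: a closed gift carton of plain cardboard with a paper lid band and a grey ribbon round its middle, 60 (its x) x 90 (its y, the long side) x 60 mm (its z), about 0.2 kg, loose on the bench; origin at its centre. Two or three cartons are there; an absent one reads None from the start
- carton3: a closed gift carton of plain cardboard with a paper lid band and a grey ribbon round its middle, 60 (its x) x 90 (its y, the long side) x 60 mm (its z), about 0.2 kg, loose on the bench; origin at its centre. Two or three cartons are there; an absent one reads None from the start
- press: green press with a row of rollers, 150 x 440 mm, fixed to the bench (position and yaw vary); origin on the bench under the middle of the bay mouth. Its +y runs along the rollers into the bay, z up. The bay is y = 0 to 200 mm: green posts mark its mouth, dark cheeks its sides, and it ends at the flat face of a green column 120 mm wide, 225 mm tall
- feed (a point): middle of the open feed part of the row, at roller-top height, 85 mm before the mouth; axes as the press. Free-turning rollers 22 mm thick, tops 50 mm above the bench, run from 85 mm behind here through the bay, between two fixed rails with inner faces 100 mm apart and tops 12 mm above the roller tops. Nothing is above the feed
- mouth (a point): the middle of the bay mouth at roller-top height (50 mm above the bench); axes as the press: y into the bay. A carton is wholly inside when its centre is 30 mm or more along +y from here. Three cartons in a row take 180 mm of the bay's 200. The platen hangs over the bay, so cartons must be pushed in from the feed
- platen (a joint): drop of the dark steel platen, m. 44 mm wide, over y = 45 to 195 mm of the press; at 0 (lever up) its underside is 126 mm, its top 136 mm above the bench, 16 mm over the cartons. Driven by the lever: 0.0145 when that is all the way down, just over the carton tops. Above it a fixed beam 50 mm wide, y = 75 to 205 mm, 170 to 220 mm above the bench, with a short cylinder on top to 265 mm
- pump: green hand pump fixed to the bench (position and yaw vary): base plate 100 x 170 mm, aluminium reservoir 64 mm in diameter, 132 mm tall, axis at y = -70 mm, and two upright cheeks (to 147 mm) with the lever's pivot, along x at y = 0, 130 mm up. Origin on the bench under the pivot; the lever points along +y
- lever_pad (a point): centre of the top face of the black palm pad at the lever's end (44 mm wide, 100 mm long along the lever, 18 mm thick), 140 mm from the pivot. Press it straight down from above: about 135 mm of travel, 5 to 20 N; let go and a spring brings it back up
- lever (a joint): angle of the pump lever, rad: 0 = up (leaning 0.5 rad above level, pad top 205 mm above the bench), 1.0 = all the way down (0.5 rad below level, pad top about 71 mm above the bench). Sprung to 0
- cap_grip (a point): on the axis of the black vent cap on top of the reservoir, in the middle of its upright wing bar, 170 mm above the bench: the bar is 56 mm long, 14 mm thick and 30 mm tall (154 to 184 mm above the bench), on a disc 54 mm in diameter. The point's x axis runs along the bar and turns with it
- vent_cap (a joint): turn of the vent cap, rad: 0 = screwed shut (bar along the pump's x axis), grows counter-clockwise seen from above to 2.4 = fully unscrewed, at its stop. It is captive: it turns but does not come off, does not rise, and stays where it is left (friction about 0.06 N m). A full turn needs two grasps
- glue_pot: bystander: black open glue pot, 120 mm in diameter, 85 mm tall; origin at the centre of its underside
- tape_roll: bystander: cardboard-coloured roll lying flat, 100 mm in diameter, 45 mm tall, with a 64 mm hole; origin at the centre of its underside
- paste_brush: bystander: a brush lying on the bench; origin at its underside

How it is judged:
On the way, in this order (a step that is already met when the one before it is completed fails the run):
1. every carton wholly in the press bay, the vent cap unscrewed fully, the lever up (y of carton1 in the frame of mouth between 0.024 and 0.19 m and x of carton1 in the frame of mouth between -0.02 and 0.02 m and z of carton1 in the frame of mouth between 0.022 and 0.038 m and angle between the y axis of each of carton1, carton2, carton3 and the x axis of mouth, either way round below 0.3 rad and y of carton2 in the frame of mouth between 0.024 and 0.19 m and x of carton2 in the frame of mouth between -0.02 and 0.02 m and z of carton2 in the frame of mouth between 0.022 and 0.038 m and y of carton3 in the frame of mouth between 0.024 and 0.19 m and x of carton3 in the frame of mouth between -0.02 and 0.02 m and z of carton3 in the frame of mouth between 0.022 and 0.038 m and value of joint vent_cap above 2.1 rad and value of joint lever below 0.12 rad), for 0.2 s.
2. first stroke: lever all the way down (value of joint lever above 0.88 rad), for 0.1 s.
3. first stroke: lever all the way up again (value of joint lever below 0.12 rad), for 0.1 s.
4. second stroke: lever all the way down (value of joint lever above 0.88 rad), for 0.1 s.
5. second stroke: lever all the way up again (value of joint lever below 0.12 rad), for 0.1 s.
6. third stroke: lever all the way down (value of joint lever above 0.88 rad), for 0.1 s.
7. third stroke: lever all the way up again (value of joint lever below 0.12 rad), for 0.1 s.
At the end, for the whole second after the job is handed in: Every carton on the rollers, wholly inside the bay (its back face at most 6 mm short of the mouth line), long side across the rollers within 0.3 rad, at rest; lever up (below 0.12 rad); vent cap shut (below 0.2 rad) (y of carton1 in the frame of mouth between 0.024 and 0.19 m and x of carton1 in the frame of mouth between -0.02 and 0.02 m and z of carton1 in the frame of mouth between 0.022 and 0.038 m and angle between the y axis of each of carton1, carton2, carton3 and the x axis of mouth, either way round below 0.3 rad and y of carton2 in the frame of mouth between 0.024 and 0.19 m and x of carton2 in the frame of mouth between -0.02 and 0.02 m and z of carton2 in the frame of mouth between 0.022 and 0.038 m and y of carton3 in the frame of mouth between 0.024 and 0.19 m and x of carton3 in the frame of mouth between -0.02 and 0.02 m and z of carton3 in the frame of mouth between 0.022 and 0.038 m and linear speed of each of carton1, carton2, carton3 below 0.02 m/s and value of joint lever below 0.12 rad and value of joint vent_cap below 0.2 rad); the robot touches nothing.
It fails at once if the lever is worked (past 0.4 rad) while the vent cap is not fully open (below 1.9 rad) (value of joint lever above 0.4 rad and value of joint vent_cap below 1.9 rad).
It fails at once if the glue pot, the tape roll or the brush is disturbed (moved more than 40 mm) (distance of any of glue_pot, tape_roll, paste_brush from where it was at the start of the episode above 0.04 m).
Of carton1, carton2, carton3 only 2 to 3 are there at a start; the rules pass over those that are not, and their reading is None.
At some moment in a run one of carton1, carton2, carton3 may be knocked a few centimetres aside while the robot is not near it.
Once in a run the grip may slacken for a moment while it holds something.
It also fails if it takes over 210 s, if anything falls off the work surface, if the arm or the gripper's body presses on something with over 40 N, if the wrist force passes 120 N, or if a joint passes its speed limit or range.

### The arm

A 6-joint arm with a two-finger parallel gripper is mounted at the origin on the work surface. World frame = base frame: x ahead of the robot, y to its left, z up, the work surface at z = 0. Lengths are in m, angles in rad, forces in N, time in s.
With the tool pointing down it reaches from about 0.25 to 0.85 m from the base axis. Payload 12.5 kg.
Tool frame: the origin (TCP) lies at the very end of the fingers, on their centre line; the grasp point (between the pads) lies 19 mm behind it (ctrl.grasp_offset is the distance from the TCP to the grasp point, in m); z points along the fingers, y is the line along which they close (so a half turn about z gives the same grasp; the last joint's range is limited). The gripper opens to 93 mm and grips with 3 to 60 N. Pads are 15 mm wide; open, the fingers measure 128 mm over their backs; the gripper's body (75 mm by 188 mm) begins 65 mm behind the grasp point.
Start: joints at [-1.219, 0.351, 1.652, -0, 1.139, -0.085], TCP at [0.233, -0.498, 0.219] pointing down, gripper open.
Joint ranges: [-2.75, 2.75], [-0.79, 2.1], [0.01, 2.65], [-1.57, 4.71], [0.07, 3.14], [-2.87, 2.87]. Speed limits (rad/s): [2.22, 2.22, 2.79, 3.14, 3.14, 3.14].

### API

Orientations are given as a 3x3 rotation matrix whose columns are the frame's x, y, z axes.
In Python, from station import get_state, capture, get_calibration, workorder, ctrl gives the robot as it stands.
- The arm moves only by the tool play_rows, never from a script. Its arguments are lists of equal length, an entry for each row: "linear": the shift along the world's x, y, z in cm, a list of three; "roll": the turn about the world's z in rad. A call has 1 to 20 rows; each row is the pose to reach, as a shift and turn from the pose commanded when the call began; what a row does not reach only later rows make up. A row lasts 1/10 s, in which the tool goes at most 50 mm and 8.59 degrees, less where a joint would pass 70% of its speed; a pose out of reach is approached as far as the arm can. A call with a gripper value outside its range is refused whole. "claw" is the finger opening in cm, from 0 to 9.3, set as the call begins (left out, the last holds). The fingers move at their own pace and stop on an object; "newtons" is the grip in N (left out, the last holds). Time passes only in rows, so rows that repeat a pose let the fingers close. It gives the time, the measured TCP pose, the force, the opening and the grip force at its end, in the units of the state.
- get_state(): the state, without advancing time (a new reading comes with each control period).
- capture(name): name is "scene" or "top" or "wrist"; returns the picture (480x640x3 uint8, red, green, blue); there is no depth.
- get_calibration(name): a dict with "fx", "fy", "cx", "cy" (pixels), "k1" (the pictures are not rectified: a ray, as slopes to the right and down, at radius r is drawn at 1 + k1 r^2 times it, then the intrinsics apply), "rvec" (rotation vector, rad) and "tvec" (3), from world to camera coordinates, as OpenCV has them. Camera axes: x right, y down, z forward; pixel columns grow to the right and rows downward; lengths in m; the calibration is good to about 2 mm. A picture is of the moment at which its call begins: read the wrist's pose just before it. get_calibration takes no time and is no camera call; for the wrist camera it gives the pose at the moment of the call.
- workorder.finish_job(): hands the job in; it is judged then, once.
The state is a dict: "t": time; "q": joint angles; "dq": joint speeds; "joint_torque": joint torques, N m; "tcp_pos": TCP position; "tool_rot": TCP orientation; "ft_force": force on the tool from outside, world axes, zero at the start; "wrist_torque": the same for the moment, N m; "opening": opening from 0.0 (shut) to 1.0 (fully open); "gripper_force": force on a finger pad.
Only numpy, scipy, OpenCV 4.12 (cv2) and the standard library are available. Lean on these libraries where they do the work, as an engineer would, in place of code of your own. Each camera call takes 0.05 s, during which the arm holds its last target. There are 200 camera calls.

## Working session

There is one attempt and no reset: what is moved stays moved. The work goes in short steps, Python scripts to look and compute and a tool call to move; the robot and the scene stay as the last step left them, time stands still between calls to the robot, and variables do not carry over. Pictures are saved under pics/ and viewed, at most 14 in all, crops included, and the job is handed in when it is done.

Besides the shell and the picture viewer there is one more tool, called after "Call:" as name([rows], argument=value, ...), one row to a line, values as JSON. play_rows: Moves the arm, as the interface text tells. Its arguments: {"type":"object","properties":{"linear":{"type":"array","items":{"type":"array","items":{"type":"number"}}},"roll":{"type":"array","items":{"type":"number"}},"claw":{"type":"number"},"newtons":{"type":"number"}},"required":["linear","roll"]}

```bash
ls; mkdir -p pics
python3 - <<'E'
from station import get_state, capture, get_calibration
import cv2
for n in ["scene","top"]:
    cv2.imwrite(f"pics/{n}0.png",capture(n)[:,:,::-1]); print(n,get_calibration(n))
print(get_state())
E
```

```text
pics
scene {'fx': 440.81794926153026, 'fy': 440.81794926153026, 'cx': 327.0120918870717, 'cy': 235.5114398147975, 'k1': -0.06444790746951182, 'rvec': array([ 2.17322708,  1.05164463, -0.41134404]), 'tvec': array([-0.30851017, -0.22971681,  1.40656258])}
top {'fx': 602.151069792078, 'fy': 602.151069792078, 'cx': 321.2826429302788, 'cy': 235.73380739960683, 'k1': -0.07320812529814551, 'rvec': array([ 2.16436537, -2.12228306,  0.16029907]), 'tvec': array([-0.02474127,  0.56075274,  1.4379228 ])}
{'t': 0.1, 'q': array([-1.21857827e+00,  3.51176504e-01,  1.65232566e+00, -7.83436778e-07,
        1.13912416e+00, -8.45997925e-02]), 'dq': array([-0.00099163, -0.00110398, -0.00119241, -0.00060907, -0.00016392,
       -0.00049809]), 'joint_torque': array([ 4.88508285e-04, -4.98029387e+01, -2.85702395e+01,  6.99601835e-02,
        2.39382370e-02, -6.12111330e-05]), 'tcp_pos': array([ 0.23260097, -0.49806218,  0.21817156]), 'tool_rot': array([[ 9.06102362e-01,  4.23058367e-01, -3.57263437e-04],
       [ 4.23058509e-01, -9.06101847e-01,  9.69966034e-04],
       [ 8.66351859e-05, -1.03003185e-03, -9.99999466e-01]]), 'ft_force': array([ 0.13354754,  0.47969659, -1.08233428]), 'wrist_torque': array([ 0.00905782, -0.02622039,  0.01691847]), 'gripper_force': 0.0, 'opening': 0.9982851368501511}
```

View pics/scene0.png

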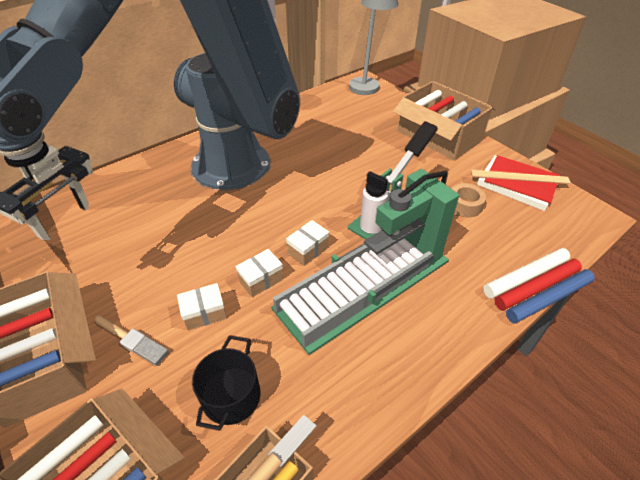

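View pics/top0.png

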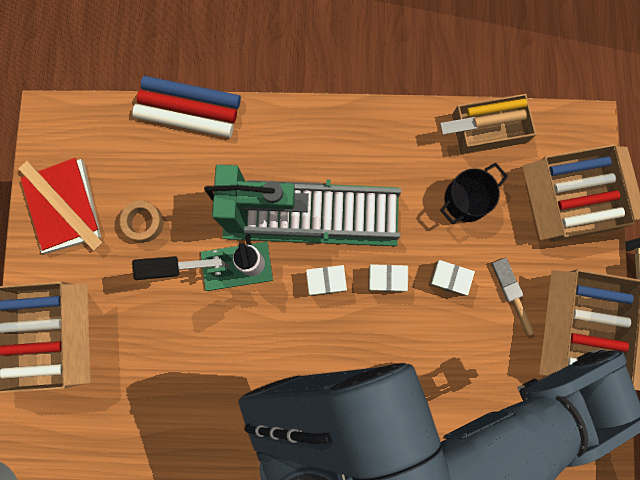

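The scene camera shows three cartons in a row, and the press with its rollers running along world +y. The top view puts the cartons at about (326,280), (389,278) and (453,278), the pump at (236,265) and its pad at (155,268). I'll enlarge the top view next.

```bash
cat > h.py <<'E'
import numpy as np, cv2
from station import get_calibration
from scipy.optimize import least_squares
def cal(n):
    c=get_calibration(n); K=np.array([[c['fx'],0,c['cx']],[0,c['fy'],c['cy']],[0,0,1.]])
    return K,np.array([c['k1'],0,0,0.]),np.array(c['rvec']),np.array(c['tvec'])
def w(n,px,z,C=None):
    K,d,r,t=C or cal(n); R=cv2.Rodrigues(r)[0]
    p=cv2.undistortPoints(np.array(px,float).reshape(-1,1,2),K,d).reshape(-1,2)
    rays=np.c_[p,np.ones(len(p))]@R; o=-R.T@t; z=np.broadcast_to(z,len(p))
    return o+rays*((z-o[2])/rays[:,2])[:,None]
def proj(n,P):
    K,d,r,t=cal(n); return cv2.projectPoints(np.array(P,float),r,t,K,d)[0].reshape(-1,2)
def loc(P,x): # model points to world
    P=np.array(P,float);c,s=np.cos(x[2]),np.sin(x[2])
    return np.c_[x[0]+c*P[:,0]-s*P[:,1],x[1]+s*P[:,0]+c*P[:,1],P[:,2]]
def fit(n,P,px,x0):
    s=least_squares(lambda x:(proj(n,loc(P,x))-np.array(px)).ravel(),x0,loss='soft_l1'); return s.x,s.fun.reshape(-1,2).round(1)
E
python3 - <<'E'
import cv2
i=cv2.imread("pics/top0.png")
cv2.imwrite("pics/c1.png",cv2.resize(i[150:300,195:410],None,fx=3.7,fy=3.7,interpolation=cv2.INTER_CUBIC))
cv2.imwrite("pics/c2.png",cv2.resize(i[230:310,290:490],None,fx=4,fy=4,interpolation=cv2.INTER_CUBIC))
E
```

```text
(no output)
```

View pics/c1.png

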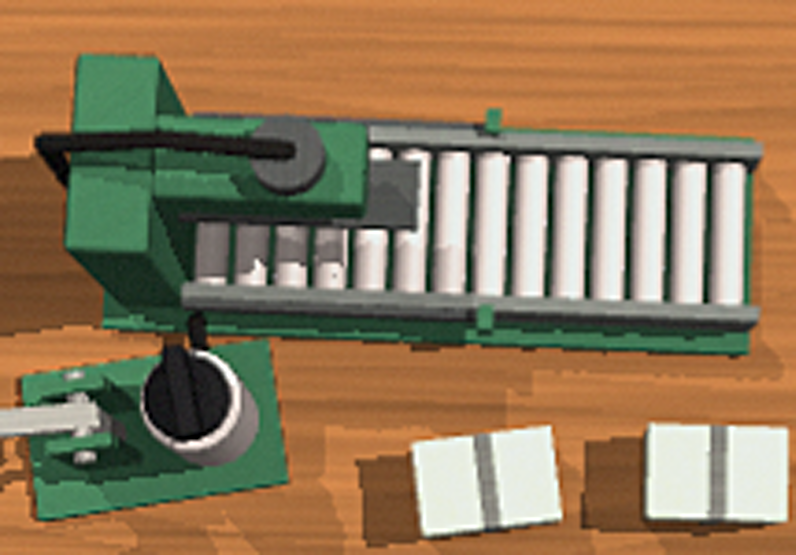

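View pics/c2.png

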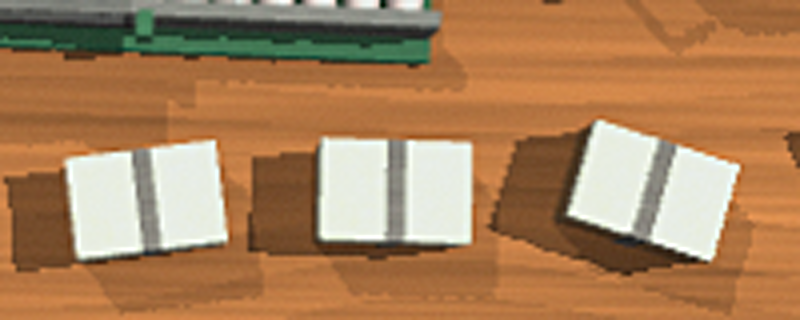

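Pixel readings from the crops:
- **Press:** column top corners are at c1 (158,58) and (148,250), and the beam front at (368,124) and (363,206).
- **Pump:** the cap disc is centred near c1 (187,396).
- **Cartons:** all corner points are readable in c2.

Next I'll fit the poses.

Run:
```python
from h import *
c1=lambda p:np.array(p,float)/3.7+[195,150]-0.4
c2=lambda p:np.array(p,float)/4+[290,230]-0.4
P=[(.06,.2,.225),(-.06,.2,.225),(.025,.075,.22),(-.025,.075,.22),(.022,.045,.136),(-.022,.045,.136)]
x,r=fit('top',P,c1([(158,58),(148,250),(368,124),(363,206),(419,160),(416,229)]),[.6,.0,0]);print('press',x,r.tolist())
print('check rail/roller', (( proj('top',loc([(.05,-.17,.062),(-.05,-.17,.062),(0,0,.062),(.05,.1,.062)],x))+.4-[195,150])*3.7).round())
for n,q in zip('LMR',[[(66,157),(215,140),(228,242),(77,260)],[(320,138),(471,142),(471,244),(319,242)],[(599,120),(740,165),(713,262),(566,215)]]):
    Q=[(.03,.045,.06),(.03,-.045,.06),(-.03,-.045,.06),(-.03,.045,.06)]
    y,r=fit('top',Q,c2(q),[.45,.0,0]);print(n,y,np.abs(r).max())
print('base',w('top',c1([(22,378),(270,342),(288,484),(40,520)]),.01))
print('cap disc',w('top',c1([(187,396)]),.154),'pad',w('top',[(156,267)],.2))
print('pot etc',w('top',[(472,195),(141,221)],[.08,.045]))
```

```text
press [ 0.62400585 -0.02597437 -0.01868867] [[0.2, -0.7], [-0.5, 1.2], [-0.3, -0.4], [-0.0, -0.1], [0.3, 0.2], [0.3, 0.1]]
check rail/roller [[748. 156.]
 [745. 305.]
 [489. 220.]
 [341. 141.]]
L [ 0.45233111 -0.02772525  0.13538572] 0.5
M [ 0.46013108 -0.17725846 -0.00103532] 0.6
R [ 0.46355649 -0.33415573 -0.29856685] 0.9
base [[0.51933927 0.28836305 0.01      ]
 [0.547331   0.12075018 0.01      ]
 [0.45127756 0.10553425 0.01      ]
 [0.4235533  0.27161134 0.01      ]]
cap disc [[0.49310015 0.1572165  0.154     ]] pad [[0.4610303  0.34609824 0.2       ]]
pot etc [[ 0.66278554 -0.37826404  0.08      ]
 [ 0.58879557  0.43361379  0.045     ]]
```

Call:
play_rows([
  [23.1,16.4,-8.8],
  [23.1,16.4,-8.8],
  [23.1,16.4,-8.8],
  [23.1,16.4,-8.8],
  [23.1,16.4,-8.8],
  [23.1,16.4,-8.8],
  [23.1,16.4,-8.8],
  [23.1,16.4,-8.8],
  [23.1,16.4,-8.8],
  [23.1,16.4,-8.8],
], roll=[0.835,0.835,0.835,0.835,0.835,0.835,0.835,0.835,0.835,0.835], claw=8.6, newtons=20)

```text
t: 1.1
tcp_pos: [0.4629, -0.3353, 0.1311]
tool_rot: [[0.297, 0.955, 0.0], [0.955, -0.297, -0.0], [-0.0, 0.0, -1.0]]
ft_force: [0.2, 0.1, 0.5]
opening: 0.927
gripper_force: 0.0
```

Next: descend, close and lift.

Call:
play_rows([
  [0,0.1,-4],
  [0,0.1,-8],
  [0,0.1,-11.1],
  [0,0.1,-11.1],
  [0,0.1,-11.1],
  [0,0.1,-11.1],
  [0,0.1,-11.1],
  [0,0.1,-11.1],
  [0,0.1,-11.1],
  [0,0.1,-11.1],
], roll=[0,0,0,0,0,0,0,0,0,0])

```text
t: 2.1
tcp_pos: [0.4638, -0.3334, 0.02]
tool_rot: [[0.295, 0.956, 0.0], [0.956, -0.295, -0.0], [-0.0, 0.0, -1.0]]
ft_force: [0.7, 0.4, -0.6]
opening: 0.925
gripper_force: 0.0
```

Call:
play_rows([
  [0,0,0],
  [0,0,0],
  [0,0,0],
  [0,0,0],
  [0,0,0],
  [0,0,0],
  [0,0,0],
  [0,0,0],
  [0,0,4],
  [0,0,8],
  [0,0,12],
  [0,0,12],
], roll=[0,0,0,0,0,0,0,0,0,0,0,0], claw=5, newtons=25)

```text
t: 3.3
tcp_pos: [0.4656, -0.3349, 0.1446]
tool_rot: [[0.294, 0.956, 0.006], [0.956, -0.294, -0.005], [-0.003, 0.007, -1.0]]
ft_force: [0.5, -0.9, -3.2]
opening: 0.647
gripper_force: 25.0
```

Call:
play_rows([
  [15.9,23.8,0],
  [15.9,23.8,0],
  [15.9,23.8,0],
  [15.9,23.8,0],
  [15.9,23.8,0],
  [15.9,23.8,0],
  [15.9,23.8,0],
  [15.9,23.8,0],
  [15.9,23.8,0],
  [15.9,23.8,0],
  [15.9,23.8,0],
  [15.9,23.8,0],
  [15.9,23.8,0],
], roll=[-1.29,-1.29,-1.29,-1.29,-1.29,-1.29,-1.29,-1.29,-1.29,-1.29,-1.29,-1.29,-1.29])

```text
t: 4.6
tcp_pos: [0.6226, -0.0954, 0.1394]
tool_rot: [[1.0, -0.016, -0.0], [-0.016, -1.0, 0.0], [-0.0, -0.0, -1.0]]
ft_force: [0.7, 0.5, -2.5]
opening: 0.643
gripper_force: 25.0
```

Run:
```python
from h import *
from station import capture,get_state
i=capture('top');print(get_state()['tcp_pos'],get_state()['opening'])
cv2.imwrite("pics/c3.png",cv2.resize(i[150:300,290:490,::-1],None,fx=4,fy=4,interpolation=cv2.INTER_CUBIC))
```

```text
[ 0.62261774 -0.09540853  0.13954223] 0.6498412209934636
```

View pics/c3.png

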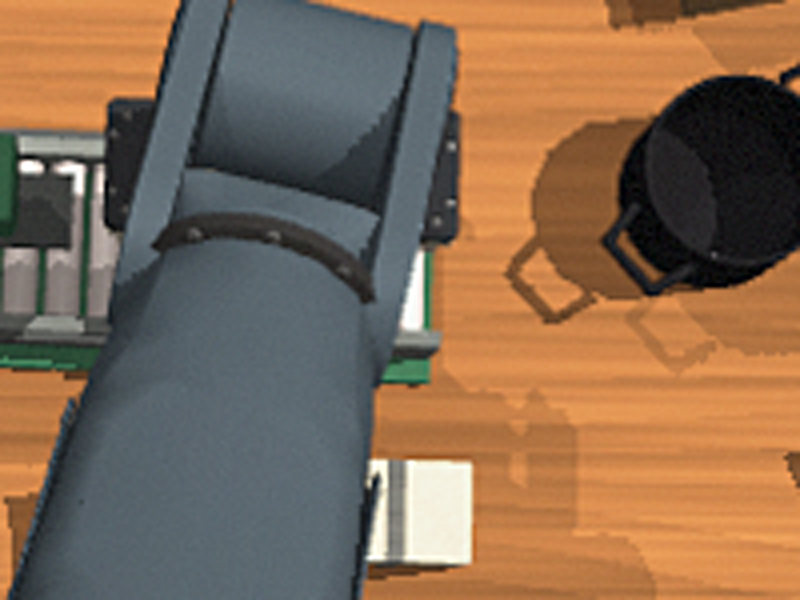

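The arm blocks the top view here: only the middle carton shows, at crop (420,510). I'll lower the carton and watch the force.

Call:
play_rows([
  [0,0,-2],
  [0,0,-4],
  [0,0,-5],
  [0,0,-6],
  [0,0,-6.7],
  [0,0,-6.8],
  [0,0,-6.8],
  [0,0,-6.8],
], roll=[0,0,0,0,0,0,0,0])

```text
t: 5.45
tcp_pos: [0.623, -0.0954, 0.0722]
tool_rot: [[1.0, -0.018, 0.001], [-0.018, -1.0, -0.0], [0.001, 0.0, -1.0]]
ft_force: [-0.7, 0.5, -2.9]
opening: 0.643
gripper_force: 25.0
```

Run:
```python
from h import *
from station import capture,get_state
i=capture('scene');cv2.imwrite("pics/s1.png",cv2.resize(i[210:360,230:430,::-1],None,fx=4,fy=4,interpolation=cv2.INTER_CUBIC))
```

```text
(no output)
```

View pics/s1.png

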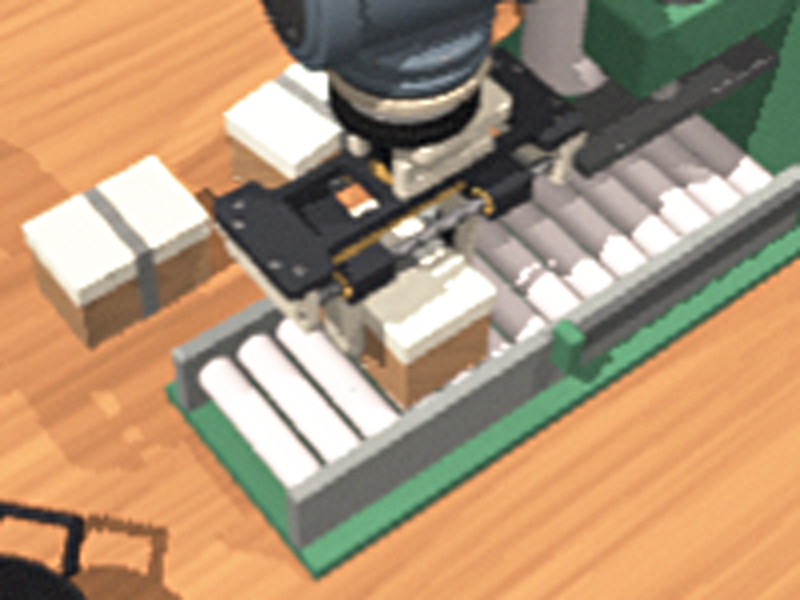

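The first carton sits square between the rails. Now to release it, back off, turn the gripper, and push.

Call:
play_rows([
  [0,0,-0.2],
  [0,0,-0.2],
  [0,0,-0.2],
  [0,0,-0.2],
  [0,0,-0.2],
  [0,0,3],
  [0,0,6],
], roll=[0,0,0,0,0,0,0], claw=8)

```text
t: 6.2
tcp_pos: [0.6223, -0.0952, 0.132]
tool_rot: [[1.0, -0.018, -0.001], [-0.018, -1.0, 0.0], [-0.001, -0.0, -1.0]]
ft_force: [0.3, 0.0, -0.3]
opening: 0.861
gripper_force: 0.0
```

Call:
play_rows([
  [-0.1,-3,1],
  [-0.1,-6,1],
  [-0.2,-9,1],
  [-0.2,-9,1],
  [-0.2,-9,1],
  [-0.2,-9,1],
  [-0.2,-9,1],
  [-0.2,-9,1],
  [-0.2,-9,1],
  [-0.2,-9,1],
  [-0.2,-9,1],
  [-0.2,-9,1],
  [-0.2,-9,-3],
  [-0.2,-9,-5.3],
  [-0.2,-9,-5.3],
  [-0.2,-9,-5.3],
], roll=[0.15,0.3,0.45,0.6,0.75,0.9,1.05,1.2,1.35,1.5,1.57,1.57,1.57,1.57,1.57,1.57], claw=4.5)

```text
t: 7.8
tcp_pos: [0.621, -0.1854, 0.0793]
tool_rot: [[0.02, 1.0, 0.0], [1.0, -0.02, -0.0], [-0.0, 0.0, -1.0]]
ft_force: [-0.3, 0.1, 0.3]
opening: 0.485
gripper_force: 0.0
```

Call:
play_rows([
  [0,1.5,0],
  [0,3,0],
  [0.1,4,0],
  [0.1,5,0],
  [0.1,6,0],
  [0.1,7,0],
  [0.1,8,0],
  [0.2,9,0],
  [0.2,10,0],
  [0.2,11,0],
  [0.2,12,0],
  [0.2,13,0],
  [0.3,14,0],
  [0.3,15,0],
  [0.3,15.7,0],
  [0.3,16.2,0],
  [0.3,16.4,0],
], roll=[0,0,0,0,0,0,0,0,0,0,0,0,0,0,0,0,0])

```text
t: 9.5
tcp_pos: [0.6237, -0.0208, 0.0786]
tool_rot: [[0.019, 1.0, -0.0], [1.0, -0.019, 0.0], [0.0, -0.0, -1.0]]
ft_force: [0.4, -1.3, -0.1]
opening: 0.485
gripper_force: 0.1
```

Call:
play_rows([
  [0,-1,0],
  [0,-4,2],
  [0,-8,5],
  [-5,-10,7],
  [-10,-12,7],
  [-14,-13,7],
  [-16.3,-15.6,7],
  [-16.3,-15.6,7],
  [-16.3,-15.6,7],
  [-16.3,-15.6,7],
], roll=[0,0,0,0.02,0.02,0.02,0.02,0.02,0.02,0.02], claw=8.6)

```text
t: 10.5
tcp_pos: [0.4614, -0.1774, 0.1487]
tool_rot: [[-0.001, 1.0, 0.0], [1.0, 0.001, -0.0], [-0.0, 0.0, -1.0]]
ft_force: [-0.2, 0.0, 0.2]
opening: 0.926
gripper_force: 0.0
```

Run:
```python
from h import *
from station import capture,get_state
i=capture('scene')[190:360,210:470,::-1];j=capture('wrist')[:,:,::-1]
a=cv2.resize(i,(800,520)); cv2.imwrite("pics/s2.png",a); cv2.imwrite("pics/w2.png",j); print(get_state()['tcp_pos'])
```

```text
[ 0.46135014 -0.17697067  0.14850023]
```

View pics/s2.png

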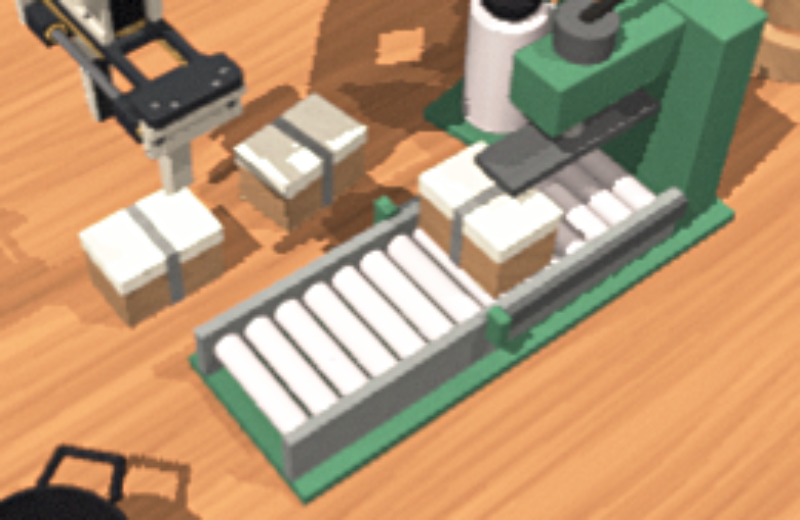

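View pics/w2.png

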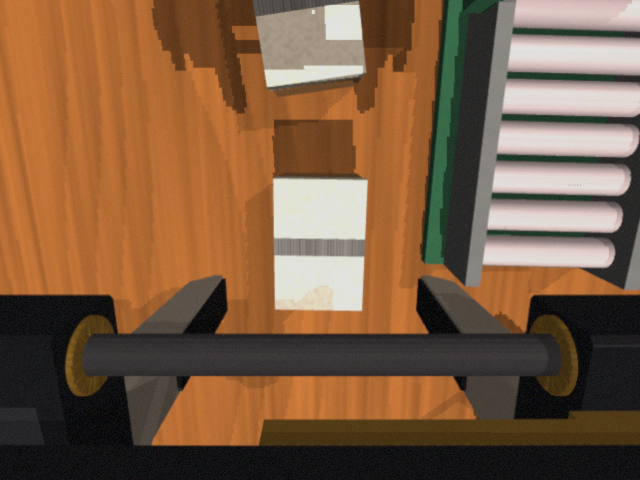

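The first carton is inside the bay, just past the posts. The wrist view shows M's top corners at (274,179), (367,180), (362,310) and (273,310), which I'll use to verify its position.

Run:
```python
from h import *
p=w('wrist',[(274,179),(367,180),(362,310),(273,310)],.06);print(p.round(4),p.mean(0))
print(w('wrist',[(267,88),(365,75)],.06))
```

```text
[[ 0.4317 -0.1329  0.06  ]
 [ 0.4919 -0.1333  0.06  ]
 [ 0.4912 -0.2242  0.06  ]
 [ 0.4286 -0.2243  0.06  ]] [ 0.46084528 -0.17867562  0.06      ]
[[ 0.42881801 -0.07744629  0.06      ]
 [ 0.4887409  -0.06981779  0.06      ]]
```

Call:
play_rows([
  [0,-0.1,-4],
  [0,-0.1,-8],
  [0,-0.1,-11],
  [0,-0.1,-12.9],
  [0,-0.1,-12.9],
  [0,-0.1,-12.9],
  [0,-0.1,-12.9],
], roll=[0,0,0,0,0,0,0])

```text
t: 11.3
tcp_pos: [0.4615, -0.1785, 0.0207]
tool_rot: [[-0.001, 1.0, 0.002], [1.0, 0.001, -0.001], [-0.001, 0.002, -1.0]]
ft_force: [-0.5, -0.3, 0.7]
opening: 0.921
gripper_force: 0.0
```

Call:
play_rows([
  [0,0,0],
  [0,0,0],
  [0,0,0],
  [0,0,0],
  [0,0,0],
  [0,0,0],
  [0,0,0],
  [0,0,0],
  [0,0,4],
  [0,0,8],
  [0,0,12],
  [0,0,12],
], roll=[0,0,0,0,0,0,0,0,0,0,0,0], claw=5, newtons=25)

```text
t: 12.5
tcp_pos: [0.4628, -0.1794, 0.1439]
tool_rot: [[-0.001, 1.0, 0.007], [1.0, 0.001, -0.003], [-0.003, 0.007, -1.0]]
ft_force: [-0.0, 0.1, -3.0]
opening: 0.644
gripper_force: 24.9
```

Call:
play_rows([
  [5,3,1],
  [10,6,1],
  [16.1,8,1],
  [16.1,8,1],
  [16.1,8,1],
  [16.1,8,1],
  [16.1,8,1],
  [16.1,8,1],
  [16.1,8,0],
  [16.1,8,0],
  [16.1,8,0],
  [16.1,8,0],
  [16.1,8,0],
  [16.1,8,0],
], roll=[-1.59,-1.59,-1.59,-1.59,-1.59,-1.59,-1.59,-1.59,-1.59,-1.59,-1.59,-1.59,-1.59,-1.59])

```text
t: 13.9
tcp_pos: [0.6215, -0.0983, 0.1391]
tool_rot: [[1.0, -0.016, -0.001], [-0.016, -1.0, 0.0], [-0.001, -0.0, -1.0]]
ft_force: [0.5, 0.3, -3.0]
opening: 0.641
gripper_force: 24.9
```

Call:
play_rows([
  [0,0,-2],
  [0,0,-4],
  [0,0,-5],
  [0,0,-6],
  [0,0,-6.7],
  [0,0,-6.9],
  [0,0,-6.9],
  [0,0,-6.9],
], roll=[0,0,0,0,0,0,0,0])

```text
t: 14.7
tcp_pos: [0.622, -0.0984, 0.0712]
tool_rot: [[1.0, -0.018, 0.001], [-0.018, -1.0, -0.0], [0.001, 0.0, -1.0]]
ft_force: [-0.4, 0.3, -2.3]
opening: 0.644
gripper_force: 24.9
```

Call:
play_rows([
  [0,0,0],
  [0,0,0],
  [0,0,0],
  [0,0,0],
  [0,0,0],
  [0,0,3],
  [0,0,6],
], roll=[0,0,0,0,0,0,0], claw=8)

```text
t: 15.4
tcp_pos: [0.6212, -0.0982, 0.1308]
tool_rot: [[1.0, -0.018, -0.002], [-0.018, -1.0, 0.0], [-0.002, -0.0, -1.0]]
ft_force: [0.3, -0.2, -0.5]
opening: 0.859
gripper_force: 0.0
```

Call:
play_rows([
  [-0.1,-3,1],
  [-0.1,-6,1],
  [-0.2,-9,1],
  [-0.2,-9,1],
  [-0.2,-9,1],
  [-0.2,-9,1],
  [-0.2,-9,1],
  [-0.2,-9,1],
  [-0.2,-9,1],
  [-0.2,-9,1],
  [-0.2,-9,1],
  [-0.2,-9,1],
  [-0.2,-9,-3],
  [-0.2,-9,-5.3],
  [-0.2,-9,-5.3],
  [-0.2,-9,-5.3],
], roll=[0.15,0.3,0.45,0.6,0.75,0.9,1.05,1.2,1.35,1.5,1.57,1.57,1.57,1.57,1.57,1.57], claw=4.5)

```text
t: 17.0
tcp_pos: [0.62, -0.1884, 0.0783]
tool_rot: [[0.02, 1.0, 0.0], [1.0, -0.02, -0.0], [-0.0, 0.0, -1.0]]
ft_force: [0.0, 0.6, -0.3]
opening: 0.489
gripper_force: 0.0
```

Call:
play_rows([
  [0,1.5,0],
  [0,3,0],
  [0.1,4,0],
  [0.1,5,0],
  [0.1,6,0],
  [0.1,7,0],
  [0.1,8,0],
  [0.2,9,0],
  [0.2,10,0],
  [0.2,11,0],
  [0.2,12,0],
  [0.2,13,0],
  [0.3,14,0],
  [0.3,15,0],
  [0.3,16,0],
  [0.3,16.6,0],
  [0.3,16.8,0],
], roll=[0,0,0,0,0,0,0,0,0,0,0,0,0,0,0,0,0])

```text
t: 18.7
tcp_pos: [0.6226, -0.0195, 0.0776]
tool_rot: [[0.018, 1.0, -0.0], [1.0, -0.018, 0.0], [0.0, -0.0, -1.0]]
ft_force: [-0.2, -0.8, -1.2]
opening: 0.484
gripper_force: 0.3
```

Call:
play_rows([
  [0,-1,0],
  [0,-3,2],
  [0,-6,5],
  [-5,-8,7],
  [-10,-8,7],
  [-14,-8,7],
  [-17.1,-6,7],
  [-17.1,-3,7],
  [-17.1,-0.8,7],
  [-17.1,-0.8,7],
  [-17.1,-0.8,7],
], roll=[0,0,0,0.05,0.1,0.148,0.148,0.148,0.148,0.148,0.148], claw=8.6)

```text
t: 19.8
tcp_pos: [0.4518, -0.029, 0.1477]
tool_rot: [[-0.129, 0.992, 0.0], [0.992, 0.129, -0.0], [-0.0, 0.0, -1.0]]
ft_force: [-0.6, -0.8, 0.1]
opening: 0.929
gripper_force: 0.0
```

Run:
```python
from h import *
from station import capture,get_state
i=capture('scene')[190:360,210:470,::-1];j=capture('wrist')[:,:,::-1]
a=np.vstack([cv2.resize(i,(400,260)),cv2.resize(j,(400,300))]); cv2.imwrite("pics/s3.png",a); cv2.imwrite("pics/w3.png",j); print(get_state()['tcp_pos'])
```

```text
[ 0.45183026 -0.02934618  0.1476116 ]
```

View pics/s3.png

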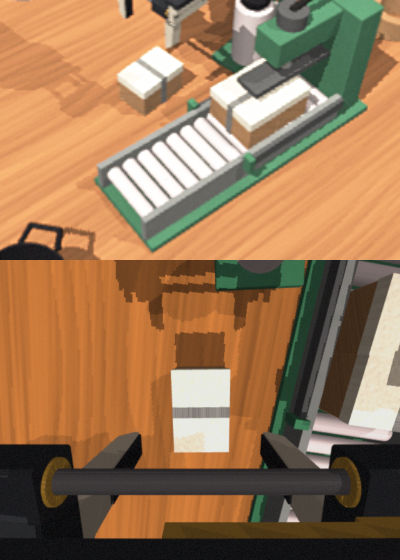

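Two cartons are in the bay, nose to tail. L sits centred and aligned under the gripper, so I'll grasp it.

Call:
play_rows([
  [0,0,-4],
  [0,0,-8],
  [0,0,-11],
  [0,0,-12.8],
  [0,0,-12.8],
  [0,0,-12.8],
  [0,0,-12.8],
], roll=[0,0,0,0,0,0,0])

```text
t: 20.6
tcp_pos: [0.4524, -0.0288, 0.0207]
tool_rot: [[-0.128, 0.992, 0.002], [0.992, 0.128, -0.0], [-0.001, 0.002, -1.0]]
ft_force: [0.9, 1.2, -0.4]
opening: 0.921
gripper_force: 0.0
```

Call:
play_rows([
  [0,0,0],
  [0,0,0],
  [0,0,0],
  [0,0,0],
  [0,0,0],
  [0,0,0],
  [0,0,0],
  [0,0,0],
  [0,0,4],
  [0,0,8],
  [0,0,12],
  [0,0,12],
], roll=[0,0,0,0,0,0,0,0,0,0,0,0], claw=5, newtons=25)

```text
t: 21.8
tcp_pos: [0.4539, -0.0286, 0.1437]
tool_rot: [[-0.129, 0.992, 0.007], [0.992, 0.129, -0.001], [-0.002, 0.007, -1.0]]
ft_force: [0.3, 0.6, -2.3]
opening: 0.645
gripper_force: 25.0
```

Call:
play_rows([
  [0,-4,1],
  [3,-7,1],
  [8,-6.9,1],
  [13,-6.9,1],
  [17.1,-6.9,1],
  [17.1,-6.9,1],
  [17.1,-6.9,1],
  [17.1,-6.9,1],
  [17.1,-6.9,0],
  [17.1,-6.9,0],
  [17.1,-6.9,0],
  [17.1,-6.9,0],
  [17.1,-6.9,0],
  [17.1,-6.9,0],
  [17.1,-6.9,0],
], roll=[-0.15,-1.718,-1.718,-1.718,-1.718,-1.718,-1.718,-1.718,-1.718,-1.718,-1.718,-1.718,-1.718,-1.718,-1.718])

```text
t: 23.3
tcp_pos: [0.6225, -0.0973, 0.1391]
tool_rot: [[1.0, -0.016, -0.001], [-0.016, -1.0, 0.0], [-0.001, -0.0, -1.0]]
ft_force: [0.0, 0.3, -1.9]
opening: 0.645
gripper_force: 25.0
```

Call:
play_rows([
  [0,0,-2],
  [0,0,-4],
  [0,0,-5],
  [0,0,-6],
  [0,0,-6.7],
  [0,0,-6.9],
  [0,0,-6.9],
  [0,0,-6.9],
], roll=[0,0,0,0,0,0,0,0])

```text
t: 24.1
tcp_pos: [0.623, -0.0974, 0.0712]
tool_rot: [[1.0, -0.018, 0.001], [-0.018, -1.0, -0.0], [0.001, 0.0, -1.0]]
ft_force: [0.1, -0.4, -1.9]
opening: 0.643
gripper_force: 25.0
```

Call:
play_rows([
  [0,0,0],
  [0,0,0],
  [0,0,0],
  [0,0,0],
  [0,0,0],
  [0,0,3],
  [0,0,6],
], roll=[0,0,0,0,0,0,0], claw=8)

```text
t: 24.8
tcp_pos: [0.6222, -0.0972, 0.1307]
tool_rot: [[1.0, -0.018, -0.002], [-0.018, -1.0, 0.0], [-0.002, -0.0, -1.0]]
ft_force: [0.4, -0.7, -0.2]
opening: 0.859
gripper_force: 0.0
```

Call:
play_rows([
  [-0.1,-3,1],
  [-0.1,-6,1],
  [-0.2,-9,1],
  [-0.2,-9,1],
  [-0.2,-9,1],
  [-0.2,-9,1],
  [-0.2,-9,1],
  [-0.2,-9,1],
  [-0.2,-9,1],
  [-0.2,-9,1],
  [-0.2,-9,1],
  [-0.2,-9,1],
  [-0.2,-9,-3],
  [-0.2,-9,-5.3],
  [-0.2,-9,-5.3],
  [-0.2,-9,-5.3],
], roll=[0.15,0.3,0.45,0.6,0.75,0.9,1.05,1.2,1.35,1.5,1.57,1.57,1.57,1.57,1.57,1.57], claw=4.5)

```text
t: 26.4
tcp_pos: [0.621, -0.1874, 0.0782]
tool_rot: [[0.02, 1.0, 0.0], [1.0, -0.02, -0.0], [-0.0, 0.0, -1.0]]
ft_force: [0.7, -0.8, 0.7]
opening: 0.485
gripper_force: 0.0
```

Call:
play_rows([
  [0,1.5,0],
  [0,3,0],
  [0.1,4,0],
  [0.1,5,0],
  [0.1,6,0],
  [0.1,7,0],
  [0.1,8,0],
  [0.2,9,0],
  [0.2,10,0],
  [0.2,11,0],
  [0.2,12,0],
  [0.2,13,0],
  [0.3,13.8,0],
  [0.3,14.5,0],
  [0.3,15.2,0],
  [0.3,15.8,0],
  [0.3,16.3,0],
  [0.3,16.6,0],
  [0.3,16.6,0],
], roll=[0,0,0,0,0,0,0,0,0,0,0,0,0,0,0,0,0,0,0])

```text
t: 28.3
tcp_pos: [0.6236, -0.0209, 0.0776]
tool_rot: [[0.019, 1.0, -0.0], [1.0, -0.019, 0.0], [0.0, -0.0, -1.0]]
ft_force: [0.3, -0.3, -0.4]
opening: 0.486
gripper_force: 0.0
```

Call:
play_rows([
  [0,-2,0],
  [0,-5,2],
  [0,-7,6],
  [-4,-8,9],
  [-8,-8,12],
  [-12,-6,15],
  [-13.1,-3,17.2],
  [-13.1,1,17.2],
  [-13.1,5,17.2],
  [-13.1,9,17.2],
  [-13.1,13,17.2],
  [-13.1,17,17.2],
  [-13.1,17.8,17.2],
  [-13.1,17.8,17.2],
  [-13.1,17.8,17.2],
], roll=[0,0,0,-0.15,-0.3,-0.45,-0.6,-0.75,-0.9,-1.05,-1.2,-1.35,-1.386,-1.386,-1.386], claw=4.5)

```text
t: 29.8
tcp_pos: [0.4926, 0.1562, 0.2496]
tool_rot: [[0.986, 0.168, -0.0], [0.168, -0.986, -0.0], [-0.0, 0.0, -1.0]]
ft_force: [-0.1, -0.1, 0.1]
opening: 0.483
gripper_force: 0.0
```

Run:
```python
from h import *
from station import capture,get_state
C=cal('wrist');j=capture('wrist')[:,:,::-1];i=capture('scene')[190:360,210:470,::-1]
np.savez('C.npz',*C)
a=np.vstack([cv2.resize(i,(400,260)),cv2.resize(j,(400,300))]); cv2.imwrite("pics/s4.png",cv2.resize(a,None,fx=1.07,fy=1.07)); cv2.imwrite("pics/w4.png",j); print(get_state()['tcp_pos'])
```

```text
[0.49274378 0.15571753 0.24964593]
```

View pics/s4.png

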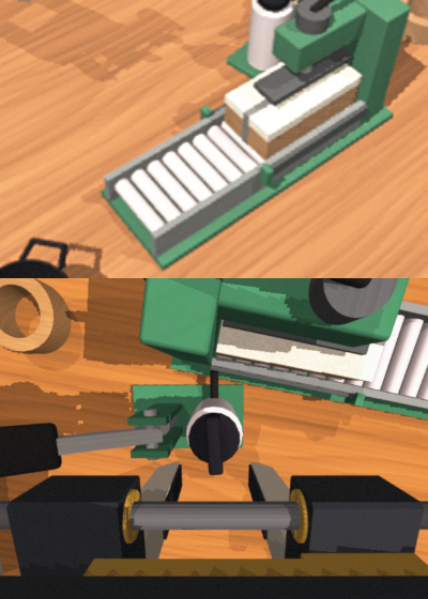

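All three cartons are in the bay. The cap sits in the gripper's plane near (215,435). I'll overlay the predicted bar on an enlarged crop to check it.

Run:
```python
from h import *
C=[v for v in np.load('C.npz').values()]
P=loc([(sx*.028,sy*.007,z) for z in(.184,.154) for sx,sy in((1,1),(1,-1),(-1,-1),(-1,1))],(.493,.157,.166))
q=cv2.projectPoints(P,C[2],C[3],C[0],C[1])[0].reshape(-1,2)
j=cv2.imread('pics/w4.png'); f=4; j=cv2.resize(j[150:300,240:400],None,fx=f,fy=f,interpolation=cv2.INTER_CUBIC)
j=cv2.convertScaleAbs(j,alpha=2,beta=20)
for k,p in enumerate((q-[240,150]+.4)*f): cv2.circle(j,tuple(int(v) for v in p),4,(0,0,255) if k<4 else (255,255,0),1)
cv2.imwrite('pics/c4.png',j)
```

```text
(no output)
```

View pics/c4.png

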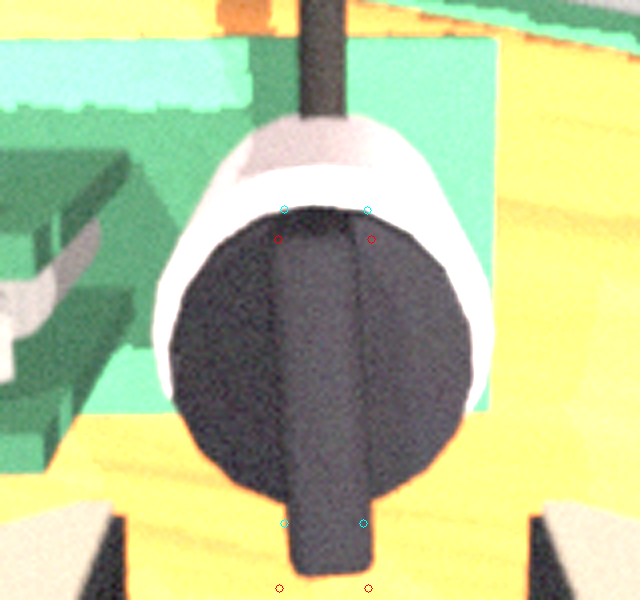

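Run:
```python
from h import *
C=[v for v in np.load('C.npz').values()]
px=np.array([(275,237),(356,237),(373,573),(290,574)])/4+[240,150]-.4
p=w('',px,.184,C);print(p.round(4),p.mean(0))
d=(p[0]+p[1]-p[2]-p[3])/2;print(np.arctan2(d[1],d[0]),np.hypot(*d[:2]),np.hypot(*(p[0]-p[1])[:2]))
```

```text
[[0.5198 0.1691 0.184 ]
 [0.5218 0.1571 0.184 ]
 [0.4693 0.1452 0.184 ]
 [0.4669 0.1581 0.184 ]] [0.49443818 0.15739058 0.184     ]
0.21485112706381762 0.053918547485832344 0.01215410326080351
```

Call:
play_rows([
  [0.15,0.1,-3],
  [0.15,0.1,-6],
  [0.15,0.1,-8],
  [0.15,0.1,-8.9],
  [0.15,0.1,-8.9],
  [0.15,0.1,-8.9],
], roll=[0.035,0.035,0.035,0.035,0.035,0.035], claw=4.5)

```text
t: 30.5
tcp_pos: [0.4948, 0.1574, 0.1616]
tool_rot: [[0.98, 0.199, 0.001], [0.199, -0.98, 0.0], [0.001, -0.0, -1.0]]
ft_force: [0.1, -0.8, 0.6]
opening: 0.481
gripper_force: 0.0
```

Call:
play_rows([
  [0,0,0],
  [0,0,0],
  [0,0,0],
  [0,0,0],
  [0,0,0],
  [0,0,0],
], roll=[0,0,0,0,0,0], claw=0.8, newtons=30)

```text
t: 31.1
tcp_pos: [0.4943, 0.1575, 0.1608]
tool_rot: [[0.98, 0.2, 0.0], [0.2, -0.98, -0.0], [0.0, 0.0, -1.0]]
ft_force: [-0.9, -3.3, 2.2]
opening: 0.148
gripper_force: 29.8
```

Call:
play_rows([
  [0,0,0],
  [0,0,0],
  [0,0,0],
  [0,0,0],
  [0,0,0],
  [0,0,0],
  [0,0,0],
  [0,0,0],
  [0,0,0],
  [0,0,0],
  [0,0,0],
  [0,0,0],
  [0,0,0],
  [0,0,0],
  [0,0,0],
  [0,0,0],
  [0,0,0],
  [0,0,0],
  [0,0,0],
], roll=[0.1,0.24,0.38,0.52,0.66,0.8,0.94,1.08,1.22,1.36,1.5,1.64,1.78,1.92,2.06,2.2,2.34,2.42,2.42])

```text
t: 33.0
tcp_pos: [0.4923, 0.1578, 0.1607]
tool_rot: [[-0.868, 0.496, -0.004], [0.496, 0.868, 0.0], [0.004, -0.002, -1.0]]
ft_force: [-11.9, -1.2, 11.2]
opening: 0.15
gripper_force: 30.5
```

Call:
play_rows([
  [0,0,0],
  [0,0,0],
  [0,0,0],
  [0,0,0],
  [0,0,3],
  [0,0,7],
  [0,0,9],
  [0,0,9],
], roll=[0,0,0,0,0,0,0,0], claw=4.5)

```text
t: 33.8
tcp_pos: [0.4954, 0.158, 0.2533]
tool_rot: [[-0.867, 0.498, 0.005], [0.498, 0.867, 0.001], [-0.004, 0.003, -1.0]]
ft_force: [0.2, 0.7, -0.6]
opening: 0.481
gripper_force: 0.0
```

Run:
```python
from h import *
from station import capture,get_state
C=cal('wrist');j=capture('wrist')[:,:,::-1]
np.savez('C2.npz',*C); print(get_state()['tcp_pos'],get_state()['tool_rot'][:,0])
cv2.imwrite("pics/w5.png",cv2.convertScaleAbs(cv2.resize(j[120:320,200:440],None,fx=3,fy=3,interpolation=cv2.INTER_CUBIC),alpha=2,beta=20))
```

```text
[0.49462009 0.15775203 0.2512893 ] [-0.86741112  0.49758969 -0.00156719]
```

View pics/w5.png

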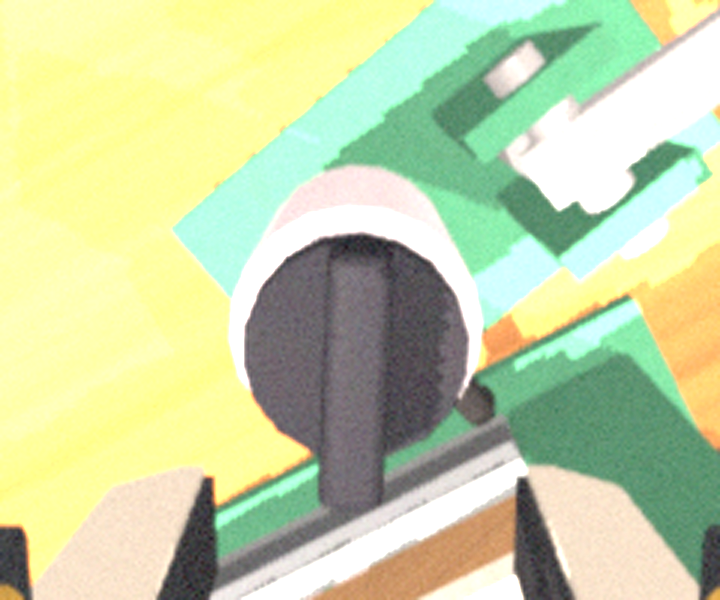

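The bar is aligned with the tool after a 2.42 rad turn, so the cap is at its open stop. Next I'll move over the lever pad.

Call:
play_rows([
  [-1,3,1],
  [-1.5,7,1],
  [-2,11,1],
  [-3,15,1],
  [-3.5,19.1,1],
  [-3.5,19.1,0],
  [-3.5,19.1,0],
  [-3.5,19.1,0],
], roll=[-0.14,-0.28,-0.42,-0.56,-0.7,-0.84,-0.87,-0.87], claw=0)

```text
t: 34.65
tcp_pos: [0.4589, 0.3481, 0.2495]
tool_rot: [[-0.181, 0.983, -0.002], [0.983, 0.181, -0.001], [-0.001, -0.002, -1.0]]
ft_force: [0.5, -0.0, 0.4]
opening: 0.007
gripper_force: 0.0
```

Call:
play_rows([
  [0,0,-2],
  [0,0,-4],
  [0,0,-6],
  [0,0,-8],
  [0,0,-10],
  [0,0,-12],
  [0,0,-14],
  [0,0,-15.5],
  [0,0,-16.4],
  [0,0,-16.8],
  [0,0,-16.8],
  [0,0,-16.8],
], roll=[0,0,0,0,0,0,0,0,0,0,0,0])

```text
t: 35.85
tcp_pos: [0.4612, 0.3487, 0.0849]
tool_rot: [[-0.181, 0.983, 0.004], [0.983, 0.181, 0.002], [0.002, 0.004, -1.0]]
ft_force: [-1.1, 0.0, 18.0]
opening: 0.007
gripper_force: 8.0
```

Call:
play_rows([
  [0,0,-0.5],
  [0,0,-0.9],
  [0,0,-1.1],
  [0,0,-1.1],
  [0,0,-1.1],
], roll=[0,0,0,0,0])

```text
t: 36.35
tcp_pos: [0.4621, 0.3499, 0.0755]
tool_rot: [[-0.181, 0.983, 0.007], [0.983, 0.181, 0.005], [0.004, 0.007, -1.0]]
ft_force: [-3.3, 3.0, 28.3]
opening: 0.007
gripper_force: 12.9
```

Call:
play_rows([
  [0,0,3],
  [0,0,6],
  [0,0,9],
  [0,0,12],
  [0,0,15],
  [0,0,16],
  [0,0,16],
  [0,0,16],
  [0,0,16],
  [0,0,13],
  [0,0,10],
  [0,0,7],
  [0,0,5],
  [0,0,3],
  [0,0,1.5],
  [0,0,0.5],
  [0,0,-0.1],
  [0,0,-0.2],
  [0,0,-0.2],
  [0,0,-0.2],
], roll=[0,0,0,0,0,0,0,0,0,0,0,0,0,0,0,0,0,0,0,0])

```text
t: 38.35
tcp_pos: [0.4622, 0.3521, 0.0738]
tool_rot: [[-0.179, 0.984, 0.008], [0.984, 0.179, 0.007], [0.006, 0.01, -1.0]]
ft_force: [-3.7, 8.3, 38.3]
opening: 0.005
gripper_force: 19.1
```

Run:
```python
from h import *
from station import capture,get_state
i=capture('scene')[:,:,::-1];print(get_state()['tcp_pos'])
cv2.imwrite("pics/s6.png",cv2.resize(i[100:290,330:530],None,fx=3,fy=3,interpolation=cv2.INTER_CUBIC))
```

```text
[0.46220081 0.35208782 0.07379899]
```

View pics/s6.png

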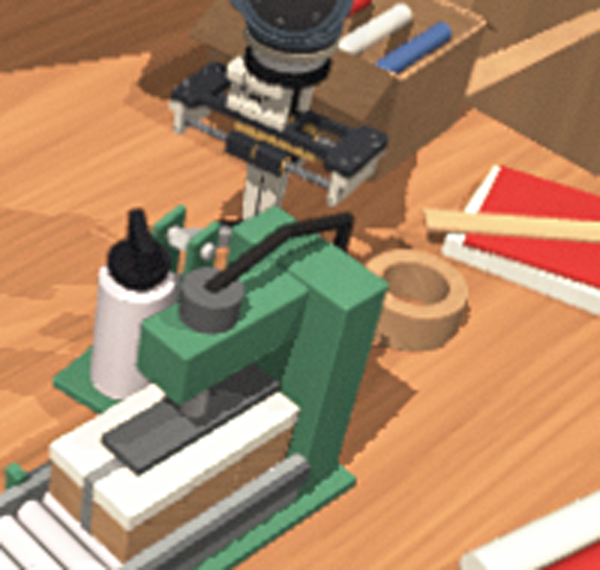

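The platen is down on the carton tops, so the lever is at its stop, and the cap is still open. I'll do further strokes with slightly less force.

Call:
play_rows([
  [0,0,3],
  [0,0,6],
  [0,0,9],
  [0,0,12],
  [0,0,15],
  [0,0,16.2],
  [0,0,16.2],
  [0,0,16.2],
  [0,0,16.2],
  [0,0,13],
  [0,0,10],
  [0,0,7],
  [0,0,5],
  [0,0,3],
  [0,0,1.5],
  [0,0,0.7],
  [0,0,0.2],
  [0,0,0.1],
  [0,0,0.1],
  [0,0,0.1],
], roll=[0,0,0,0,0,0,0,0,0,0,0,0,0,0,0,0,0,0,0,0])

```text
t: 40.4
tcp_pos: [0.4605, 0.3491, 0.0749]
tool_rot: [[-0.179, 0.984, 0.003], [0.984, 0.179, 0.001], [0.001, 0.004, -1.0]]
ft_force: [-11.9, -10.6, 56.3]
opening: 0.002
gripper_force: 22.8
```

Call:
play_rows([
  [0,0,3],
  [0,0,6],
  [0,0,9],
  [0,0,12],
  [0,0,15],
  [0,0,16.2],
  [0,0,16.2],
  [0,0,16.2],
  [0,0,16.2],
  [0,0,13],
  [0,0,10],
  [0,0,7],
  [0,0,5],
  [0,0,3],
  [0,0,1.5],
  [0,0,0.7],
  [0,0,0.2],
  [0,0,0],
  [0,0,0],
  [0,0,0],
], roll=[0,0,0,0,0,0,0,0,0,0,0,0,0,0,0,0,0,0,0,0])

```text
t: 42.4
tcp_pos: [0.4613, 0.3511, 0.0743]
tool_rot: [[-0.179, 0.984, 0.006], [0.984, 0.179, 0.005], [0.004, 0.007, -1.0]]
ft_force: [-5.9, 3.3, 39.3]
opening: 0.004
gripper_force: 18.6
```

Call:
play_rows([
  [0,0,3],
  [0,0,6],
  [0,0,9],
  [0,0,12],
  [0,0,15],
  [0,0,18],
  [0,0,19],
  [1,-4,19],
  [1.5,-8,19],
  [2,-12,19],
  [3,-16,19],
  [3.5,-19.1,19],
  [3.5,-19.1,18],
  [3.5,-19.1,18],
  [3.5,-19.1,18],
  [3.5,-19.1,18],
], roll=[0,0,0,0,0,0,0,0.14,0.28,0.42,0.56,0.7,0.84,0.87,0.87,0.87])

```text
t: 44.0
tcp_pos: [0.494, 0.1582, 0.2503]
tool_rot: [[-0.866, 0.499, -0.001], [0.499, 0.866, -0.0], [0.001, -0.0, -1.0]]
ft_force: [-0.3, -0.8, -0.1]
opening: 0.003
gripper_force: 0.0
```

Call:
play_rows([
  [0,0,0],
  [0,0,0],
  [0,0,0],
  [0,0,-3],
  [0,0,-6],
  [0,0,-8],
  [0,0,-9],
  [0,0,-9],
  [0,0,-9],
], roll=[0,0,0,0,0,0,0,0,0], claw=4.5)

```text
t: 44.9
tcp_pos: [0.4947, 0.1578, 0.1615]
tool_rot: [[-0.867, 0.498, 0.001], [0.498, 0.867, 0.0], [-0.001, 0.001, -1.0]]
ft_force: [-0.4, 0.2, 0.4]
opening: 0.485
gripper_force: 0.0
```

Call:
play_rows([
  [0,0,0],
  [0,0,0],
  [0,0,0],
  [0,0,0],
  [0,0,0],
  [0,0,0],
], roll=[0,0,0,0,0,0], claw=0.8, newtons=30)

```text
t: 45.5
tcp_pos: [0.4938, 0.1568, 0.1608]
tool_rot: [[-0.867, 0.498, -0.001], [0.498, 0.867, -0.002], [0.0, -0.002, -1.0]]
ft_force: [-3.1, -6.3, 5.9]
opening: 0.153
gripper_force: 29.8
```

Call:
play_rows([
  [0,0,0],
  [0,0,0],
  [0,0,0],
  [0,0,0],
  [0,0,0],
  [0,0,0],
  [0,0,0],
  [0,0,0],
  [0,0,0],
  [0,0,0],
  [0,0,0],
  [0,0,0],
  [0,0,0],
  [0,0,0],
  [0,0,0],
  [0,0,0],
  [0,0,0],
  [0,0,0],
  [0,0,0],
], roll=[-0.1,-0.24,-0.38,-0.52,-0.66,-0.8,-0.94,-1.08,-1.22,-1.36,-1.5,-1.64,-1.78,-1.92,-2.06,-2.2,-2.34,-2.43,-2.43])

```text
t: 47.4
tcp_pos: [0.4922, 0.1571, 0.1608]
tool_rot: [[0.982, 0.187, -0.005], [0.187, -0.982, -0.001], [-0.005, 0.0, -1.0]]
ft_force: [-12.7, -3.9, 11.4]
opening: 0.146
gripper_force: 29.9
```

Call:
play_rows([
  [0,0,0],
  [0,0,0],
  [0,0,0],
  [0,0,0],
  [0,0,3],
  [0,0,7],
  [0,0,9],
  [0,0,9],
], roll=[0,0,0,0,0,0,0,0], claw=4.5)

```text
t: 48.2
tcp_pos: [0.4954, 0.158, 0.2533]
tool_rot: [[0.982, 0.19, 0.005], [0.19, -0.982, 0.001], [0.005, -0.0, -1.0]]
ft_force: [-0.5, -0.7, 0.2]
opening: 0.481
gripper_force: 0.0
```

Run:
```python
from h import *
from station import capture,get_state
C=cal('wrist');j=capture('wrist')[:,:,::-1];i=capture('scene')[:,:,::-1]
np.savez('C3.npz',*C)
a=cv2.convertScaleAbs(cv2.resize(j[150:300,240:400],(533,500),interpolation=cv2.INTER_CUBIC),alpha=2,beta=20)
b=cv2.resize(i[110:310,340:450],(266,500));cv2.imwrite("pics/z.png",np.hstack([a,b])); print(get_state()['tcp_pos'])
```

```text
[0.49399734 0.15762507 0.25003191]
```

View pics/z.png

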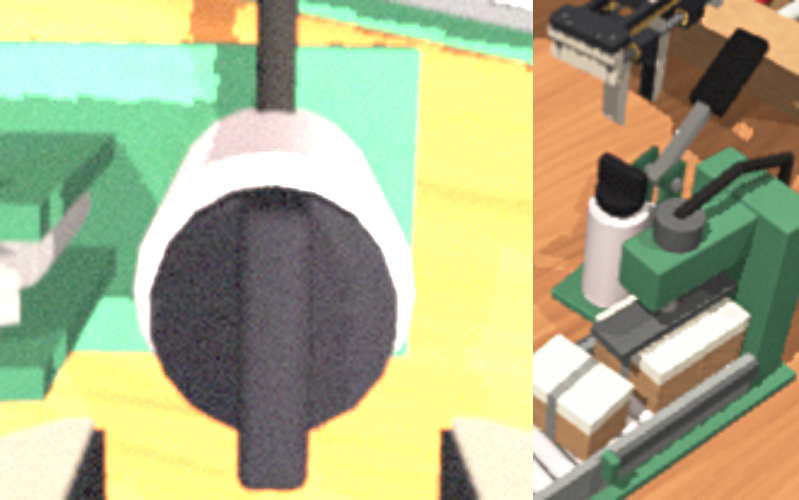

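The cap is shut (bar at its starting angle) and the lever is up. The last carton has been knocked back about 3 cm towards the mouth, as the scene crop shows near (585,390), so it needs another push. I'll clear the arm first and measure the carton with image code.

Call:
play_rows([
  [-2,-4,0],
  [-4,-8,0],
  [-4,-12,0],
  [-4,-16,0],
  [-4,-20,0],
  [-4,-24,0],
  [-4,-28,0],
  [-4,-32,0],
  [-4,-36,0],
  [-4,-40,0],
  [-4,-44,0],
  [-4,-44,0],
  [-4,-44,0],
], roll=[0,0,0,0.14,0.28,0.42,0.56,0.7,0.84,0.98,1.12,1.26,1.36], claw=4.5)

```text
t: 49.6
tcp_pos: [0.4533, -0.2831, 0.2484]
tool_rot: [[0.016, 1.0, -0.003], [1.0, -0.016, 0.002], [0.002, -0.003, -1.0]]
ft_force: [0.5, -0.1, -0.4]
opening: 0.482
gripper_force: 0.0
```

Run:
```python
from h import *
from station import capture,get_state
i=capture('top');print(get_state()['tcp_pos'])
# rectify plane z=.11 in press frame: 1mm/px, y -180..220, x -80..80
Y,X=np.meshgrid(np.arange(-180,220)/1000,np.arange(-80,80)/1000)
px=proj('top',loc(np.c_[X.ravel(),Y.ravel(),np.full(X.size,.11)],(.624,-.026,-.0187))).astype(np.float32)
r=cv2.remap(i,px[:,0].reshape(X.shape),px[:,1].reshape(X.shape),cv2.INTER_LINEAR)
hsv=cv2.cvtColor(r,cv2.COLOR_RGB2HSV)
for y in range(-180,80,6):
    print(y,''.join('#' if a[2]>200 and a[1]<30 else '.' if a[1]<50 else 'g' if 35<a[0]<90 else 'b' for a in hsv[::4,y+180]), r[80,y+180])
```

```text
[ 0.45343583 -0.2825468   0.24854457]
-180 bbbbbbbbbbbbbbbbbbbbbbbbbbbbbbbbbbbbbbbb [198 126  71]
-174 bbbbbbbbbbbbbbbbbbbbbbbbbbbbbbbbbbbbbbbb [197 127  71]
-168 bbb...bbbbbbbbbbbbbbbbbbbbbbb....bbbbbbb [148 126  78]
-162 gg.....#........................gbbbbbbb [166 175 158]
-156 gg....#######################g...bbbbbbb [241 247 245]
-150 gg....#######################....bbbbbbb [241 235 229]
-144 gg...............................bbbbbbb [158 144 141]
-138 gg....ggggggg....................bbbbbbb [ 99 109  94]
-132 gg....#######################....bbbbbbb [247 249 246]
-126 gg....######################.....bbbbbbb [244 240 235]
-120 gg..............................gbbbbbbb [192 176 170]
-114 gg....gggggggggggggggggggggg.....bbbbbbb [17 45 28]
-108 gg....#######################...gbbbbbbb [248 243 240]
-102 gg....#######################....bbbbbbb [243 243 239]
-96 gg....#################...#......bbbbbbb [213 197 190]
-90 gg....ggggggg.gg..gggggggggg.....bbbbbbb [46 64 51]
-84 gg....#######################....bbbbbbb [245 232 226]
-78 gg....#######################....bbbbbbb [242 2
[... 806 characters left out ...]
bbbbb [151 149 140]
12 gg....gb.##########...##########..bbbbbb [146 141 134]
18 gg....bb.##########..###########..bbbbbb [153 150 140]
24 gg....bb###########..###########..bbbbbb [150 148 138]
30 gg....bb##########...##########...bbbbbb [153 151 142]
36 gg.....gggg.gg..#....##########...bbbbbb [156 153 140]
42 gg......................#######...bbbbbb [127 119 115]
48 gg..........................#.....bbbbbb [100 102  98]
54 gg..........................#.....bbbbbb [87 90 86]
60 gg................................bbbbbb [87 89 85]
66 gg..........................#.....bbbbbb [88 89 84]
72 gg....###...................#.....bbbbbb [88 89 87]
78 gg....#bb#####...............###..bbbbbb [74 84 73]
```

The carton is between the rails at press y of about -17 to +42 mm, with roughly 0.1 rad of yaw. The two-finger push should square it up and drive it back in.

Call:
play_rows([
  [4,4,0],
  [8,8,0],
  [12,9.3,-4],
  [16.8,9.3,-8],
  [16.8,9.3,-12],
  [16.8,9.3,-15],
  [16.8,9.3,-17],
  [16.8,9.3,-17],
  [16.8,9.3,-17],
], roll=[0,0,0,0,0,0,0,0,0])

```text
t: 50.55
tcp_pos: [0.622, -0.1892, 0.0805]
tool_rot: [[0.021, 1.0, -0.001], [1.0, -0.021, 0.0], [0.0, -0.001, -1.0]]
ft_force: [1.0, -0.3, 0.0]
opening: 0.488
gripper_force: 0.0
```

Call:
play_rows([
  [0,3,0],
  [0,6,0],
  [0.1,9,0],
  [0.1,11,0],
  [0.2,12,0],
  [0.2,12.7,0],
  [0.2,13.4,0],
  [0.2,14.1,0],
  [0.2,14.7,0],
  [0.2,15.2,0],
  [0.2,15.7,0],
  [0.2,16.2,0],
  [0.2,16.6,0],
  [0.2,16.9,0],
  [0.2,16.9,0],
], roll=[0,0,0,0,0,0,0,0,0,0,0,0,0,0,0])

```text
t: 52.05
tcp_pos: [0.6242, -0.0199, 0.0806]
tool_rot: [[0.02, 1.0, -0.0], [1.0, -0.02, 0.0], [0.0, -0.0, -1.0]]
ft_force: [0.0, 0.1, -0.2]
opening: 0.484
gripper_force: 0.0
```

Call:
play_rows([
  [0,-2,0],
  [0,-6,2],
  [0,-10,6],
  [-4,-14,10],
  [-8,-18,14],
  [-12,-22,17],
  [-16.8,-26.2,17],
  [-16.8,-26.2,17],
  [-16.8,-26.2,17],
  [-16.8,-26.2,17],
], roll=[0,0,0,0,0,0,0,0,0,0])

```text
t: 53.05
tcp_pos: [0.4551, -0.284, 0.2517]
tool_rot: [[0.023, 1.0, 0.001], [1.0, -0.023, -0.001], [-0.001, 0.001, -1.0]]
ft_force: [-0.1, -0.1, -0.7]
opening: 0.484
gripper_force: 0.0
```

```bash
cat > m.py <<'E'
from h import *
from station import capture,get_state
i=capture('top');print(get_state()['tcp_pos'])
Y,X=np.meshgrid(np.arange(-180,220)/1000,np.arange(-80,80)/1000)
px=proj('top',loc(np.c_[X.ravel(),Y.ravel(),np.full(X.size,.11)],(.624,-.026,-.0187))).astype(np.float32)
r=cv2.remap(i,px[:,0].reshape(X.shape),px[:,1].reshape(X.shape),cv2.INTER_LINEAR)
hsv=cv2.cvtColor(r,cv2.COLOR_RGB2HSV)
for y in range(-30,205,5):
    print(y,''.join('#' if a[2]>200 and a[1]<30 else '.' if a[1]<50 else 'g' if 35<a[0]<90 else 'b' for a in hsv[::4,y+180]))
E
python3 m.py
```

```text
[ 0.45591402 -0.28293009  0.25102849]
-30 gg....#######################....bbbbbbb
-25 gg....#######################....bbbbbbb
-20 gg....#####.#############........bbbbbbb
-15 gg...............................bbbbbbb
-10 gg...........#..#.#........##....bbbbbbb
-5 gggg..#######################....gbbbbbb
0 ggggg.#######################...ggggbbbb
5 gggg....................####....ggbbbbbb
10 gg...............................bbbbbbb
15 gg......#####.........####.#......bbbbbb
20 gg....#bb##########...##########..bbbbbb
25 gg....#bb##########...##########..bbbbbb
30 gg.....bb##########...##########..bbbbbb
35 gg.....bb#########....##########..bbbbbb
40 gg.....bb#########....##########..bbbbbb
45 gg.....bb#######.........#.#####..bbbbbb
50 gg.....bb######.............####..bbbbbb
55 gg....bbb#####..............####..bbbbbb
60 gg....bbb#####..............####..bbbbbb
65 gg....bb.#.###..............####..bbbbbb
70 gg....bb.#####..............####..bbbbbb
75 gg.....b....................####..bbbbbb
80 gg.....bb.........ggggggggggg.....bbbbbb
85 gg.....bb#####....ggggggggggggggg.bbbbbb
90 
[... 329 characters left out ...]
..gggg.............bbbbbb
130 gg.....bb.##......ggg.............bbbbbb
135 gg.....bb.#.......ggg.............bbbbbb
140 gg.....bb##.......gggg............bbbbbb
145 gg.....bb##.......gggg............bbbbbb
150 gg.....bb##.......gggggg.....b..g.bbbbbb
155 gg.....bb##.......gggggggg...bggg.bbbbbb
160 gg.....bb##.......ggggggggg..bggg.bbbbbb
165 gg....gbb##.......gggggggggb..ggg.bbbbbb
170 gg.....bb.#......ggggggggggb..ggg.bbbbbb
175 gg.....bb.#.......gggggggggg..ggg.bbbbbb
180 .g.....bb.#.......gggggggggg..ggg.bbbbbb
185 .g.....bb.#.......gggggggggg.bggg.bbbbbb
190 gg.....bb.#.......gggggggggg..ggggbbbbbb
195 ggggggggb.#.......gggggggggg.bgggbbbbbbb
200 ggggggggg.........ggggggggggb.ggggbbbbbb
```

```bash
python3 -c "
from station import workorder
print(workorder.finish_job())"
```

```text
the job is handed in; nothing more can be done
None
```

I handed the job in at about 53 s. By camera, all three cartons are square in the bay, the vent cap is shut and the lever is up after four full strokes; I did not re-measure the glue pot, tape roll and brush, and the judge gave no verdict.

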